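# Open the empties return unit and put a tub through its flap

## Robot

A 6-joint arm with a two-finger parallel gripper is mounted at the origin on the work surface. World frame = base frame: x ahead of the robot, y to its left, z up, the work surface at z = 0. Lengths are in mm, angles in degrees, forces in N, time in s.
With the tool pointing down it reaches from about 300 to 850 mm from the base axis. Payload 4.2 kg.
Tool frame: the origin (TCP) lies between the finger pads; the fingertips stand 8 mm ahead of it and the grasp point (between the pads) lies 11 mm behind it; x points along the fingers, y is the direction in which the jaws open and shut, and the axes are right-handed (so a half turn about x gives the same grasp; the last joint's range is limited). The gripper opens to 91 mm and grips with 3 to 60 N. Pads are 32 mm wide; open, the fingers measure 118 mm over their backs; the gripper's body (76 mm by 178 mm) begins 60 mm behind the grasp point.
Start: joints at [-76.948, 18.312, 89.639, -0, 72.044, -1.146], TCP at [141.033, -557.451, 221.976] pointing down, gripper open.
Joint ranges: [-177.97, 177.97], [-48.28, 115.42], [12.27, 149.76], [-77.06, 257.06], [2.81, 150.46], [-146.56, 146.56]. Speed limits (degrees/s): [147.25, 147.25, 180, 180, 180, 180].

## Interface

Orientations are given as [roll, pitch, yaw] about the fixed x, y, z axes, in that order (R = Rz(yaw) Ry(pitch) Rx(roll)).
In Python, from workcell import env gives the robot as it stands.
- The arm moves only by the tool arm_command, never from a script. Its arguments are lists of equal length, an entry for each row: "slide": the shift along the tool's x, y, z in cm, a list of three; "turn": the turn, a rotation vector about the tool's x, y, z in rad, a list of three; "grip": the closure in counts, from 0 (fully open) to 255 (shut). A call has 1 to 20 rows; each row is the pose to reach, as a shift and turn from the pose commanded when the call began, along the tool's axes at that moment; what a row does not reach only later rows make up. A row lasts 1/12 s, in which the tool goes at most 41.7 mm and 7.16 degrees, less where a joint would pass 70% of its speed; a pose out of reach is approached as far as the arm can. A call with a gripper value outside its range is refused whole. The fingers move at their own pace and stop on an object; "newtons" is the grip in N (left out, the last holds). Time passes only in rows, so rows that repeat a pose let the fingers close. It gives the time, the measured TCP pose, the force and the opening at its end, in the units of the state.
- env.state(): the state, without advancing time (a new reading comes with each control period).
- env.grab_frame(name): name is "side" or "top" or "wrist"; returns (picture, depth): 400x640x3 uint8, red, green, blue; 400x640 float32, mm along the optical axis (not along the pixel's ray), 0 where there is no reading.
- env.calibration(name): a dict with "K" (3x3 intrinsics, pixels), "k1" (the pictures are not rectified: a ray, as slopes to the right and down, at radius r is drawn at 1 + k1 r^2 times it, then the intrinsics apply), "camera_from_world" (4x4, takes a point from world to camera coordinates); the wrist camera has in their place "T_tool_cam" (4x4, takes a point from camera to tool coordinates, whose origin is the TCP and whose axes are the tool frame's). Camera axes: x right, y up, looking along -z (the intrinsics and any distortion apply to the point x, -y, -z); pixel columns grow to the right and rows downward; lengths in mm; the calibration is good to about 2 mm. A picture is of the moment at which its call begins: read the wrist's pose just before it. calibration takes no time and is no camera call.
- env.job_done(): hands the job in, once; it reports no verdict.
Trained networks look in the newest picture that a camera, given by its name, has taken for a name from the list of things; names that differ only in an ending like _2 or _b are one class to them, and where a whole thing is asked for, a point or a joint stands for the part that bears it (a point fixed in the world has none). Each returns a list of dicts, best first, with "p" (0 to 1); they miss things now and then, are a little off and sometimes report something else, mostly with a low value. They report only what shows in the picture. A call takes as long as a camera call. They do not tell look-alikes from the thing itself.
- env.search_frame(camera, label): "point" ([x, y, z] in mm, in world coordinates, good to about 4 mm: the middle of the surface that is visible of it).
The state is a dict: "time_s": time; "qpos": joint angles; "qvel": joint speeds; "effort": joint torques, N m; "ee_pos": TCP position; "ee_rot": TCP orientation; "force": force on the tool from outside, world axes, zero at the start; "torque": the same for the moment, N m; "gripper_width": finger opening in mm.
Only numpy, scipy, OpenCV 4.12 (cv2) and the standard library are available. Lean on these libraries where they do the work, as an engineer would, in place of code of your own. Each camera call takes 0.05 s, during which the arm holds its last target.

## Task

The empties return unit on the counter is still closed up. Turn its swing tab aside, lift out the cover plate and lay it down gently, flat on the counter with its handle up; then put the low empty tub into the loading trough and push it through the sprung flap, so that it drops into the bin and the flap swings shut behind it. Leave the bottles and the honey jar standing where they are.

Things in the scene. Friction and masses are not known exactly. Their poses are not given: they have to be found in the camera images.
- unit: The empties return unit, fixed: a plywood box 208 wide (y), 150 high, from x -104 to +274 in its frame. Origin on the counter under the middle of its loading trough; x points from the trough to the flap and bin (the push direction), z up. At the start the cover plate closes the trough, lying in a rebate 178 x 160 (centred on the origin), 4 deep, flush with the level top at z 150.
- trough_floor (a point): Middle of the trough's flat steel floor, 80 above the counter; axes as the unit. The trough is open-topped under the cover: x -80 to +80, y -71 to +71, walls up to z 150 of the unit. At x +80 its floor ends at the flap, beneath a lintel bar (underside z 140, top z 150, x 80 to 110).
- bin_floor (a point): Middle of the bin's rubber-lined floor, 12 above the counter, at unit x 180. The bin is closed, behind the flap: unit x 86 to 266, y -96 to +96, with a clear roof at z 146 to 150. Directly behind the flap a smooth steel slide falls at 59 degrees from the trough floor's edge (unit x 81) to the bin floor: a tub whose back is pushed up to the lintel slides in by itself.
- flap (a joint): Sprung steel flap closing the bin end of the trough, 138 wide, 56 high, 3 thick, hinged along its top edge under the lintel (unit x 84.5, z 138.5). 0 = shut, hanging upright; grows as its lower edge swings into the bin, up to 1.6 rad; it cannot swing towards the trough. A light spring shuts it: about 0.005 N m at 0, 0.02 N m wide open.
- tab (a joint): Swing tab, a steel turn button on top of the unit's +y side. 0 = pointing to unit -y over the cover's edge; positive = counter-clockwise from above (tip to +x); stops at +-1.65. Turns either way, 0.02 N m friction, stays put; clear of the cover beyond 1.25 rad either way. Arm 12 wide, 4 thick, tip 30 from the pivot; on it a fin 8 thick from the pivot to 28 out, 155 to 173 above the counter.
- tab_pivot (a point): On the swing tab's vertical pivot axis, at unit (0, 92, 164), mid-height of its fin. The point turns with the tab: its -y axis points along the tab from pivot to tip.
- cover: The cover plate: flat aluminium, 174 (x) x 156 (y) x 4 thick, 0.3 kg, with a dark steel bow handle on its middle. Origin at the centre of its underside, z up. The handle's round bar, 10 thick, runs 70 along the cover's x at 30 above the underside, on two posts at its ends.
- cover_handle (a point): Middle of the cover's handle bar, 30 above the cover's underside.
- tub: The low empty cosmetic tub with a wide white ribbed screw lid, standing: 40 high, lid 60 across (24 to 40 above its foot), grey body 57 across, about 0.09 kg. Origin at the centre of its underside, z up.
- honey_jar: Bystander: a full amber clip-lid honey jar, 90 across, 85 high. Origin at the centre of its underside.
- dropper_small: Bystander: a small dark blue glass dropper bottle, 33 across, 103 high. Origin at the centre of its underside.
- dropper_large: Bystander: a larger dark blue glass dropper bottle with a black dropper, 33 across, 125 high. Origin at the centre of its underside.
There are look-alikes about, which are no part of the job. Several things have the shape of the tub; the one meant has the colours described above.

How it is judged (in metres and radians):
On the way, in this order (a step that is already met when the one before it is completed fails the run):
1. the swing tab is turned aside, clear of the cover plate ((value of joint tab above 1.25 rad or value of joint tab below -1.25 rad)), for 0.1 s.
2. the cover plate lies flat on the counter, handle up, released (height (world z) of cover below 0.008 m and angle between cover's own z axis and vertical below 0.08 rad and contact force between cover and the fingers below 0.1 N and linear speed of cover below 0.03 m/s), for 0.2 s.
At the end, for the whole second after the job is handed in: The tub lies at rest in the bin behind the flap, the flap is shut (within 0.08 rad), the cover plate lies flat on the counter, handle up (underside within 8 mm of the counter, tilt under 0.08 rad), released and at rest, and the swing tab is still turned aside (beyond 1.25 rad) (x of tub in the frame of unit between 0.085 and 0.27 m and y of tub in the frame of unit between -0.098 and 0.098 m and z of tub in the frame of unit below 0.085 m and linear speed of tub below 0.03 m/s and value of joint flap below 0.08 rad and height (world z) of cover below 0.008 m and angle between cover's own z axis and vertical below 0.08 rad and linear speed of cover below 0.02 m/s and (value of joint tab above 1.25 rad or value of joint tab below -1.25 rad)); the robot touches nothing.
It fails at once if the cover plate is dropped (moves faster than 0.7 m/s while not held) (contact force between cover and the fingers below 0.1 N and linear speed of cover above 0.7 m/s).
It fails at once if the honey jar is pushed more than 30 mm or tipped over (distance of honey_jar from where it was at the start of the episode above 0.03 m or angle between honey_jar's own z axis and vertical above 0.5 rad).
It fails at once if a dropper bottle is pushed more than 30 mm or tipped over (distance of any of dropper_small, dropper_large from where it was at the start of the episode above 0.03 m or angle between any of dropper_small, dropper_large's own z axis and vertical above 0.5 rad).
It also fails if it takes over 72 s, if anything falls off the work surface, if the arm or the gripper's body presses on something with over 40 N, if the wrist force passes 120 N, or if a joint passes its speed limit or range.

## Working session

There is one attempt and no reset: what is moved stays moved. The work goes in short steps, Python scripts to look and compute and a tool call to move; the robot and the scene stay as the last step left them, time stands still between calls to the robot, and variables do not carry over. Pictures are saved under pics/ and viewed, and the job is handed in when it is done.

Besides the shell and the picture viewer there is one more tool, called after "Emit:" as name(argument=value, ...), one argument or row to a line, values as JSON. arm_command: Moves the arm, as the interface text tells. Its arguments: {"type":"object","properties":{"slide":{"type":"array","items":{"type":"array","items":{"type":"number"}}},"turn":{"type":"array","items":{"type":"array","items":{"type":"number"}}},"grip":{"type":"array","items":{"type":"number"}},"newtons":{"type":"number"}},"required":["slide","turn","grip"]}

```bash
ls; mkdir -p pics; cat > h.py <<'E'
import numpy as np, cv2
from workcell import env
from scipy.spatial.transform import Rotation as R
def save(n,img): cv2.imwrite('pics/'+n+'.png',img[:,:,::-1])
def tool():
    s=env.state(); T=np.eye(4); T[:3,:3]=R.from_euler('xyz',s['ee_rot'],degrees=True).as_matrix(); T[:3,3]=s['ee_pos']; return T
def cw(name,T=None):
    c=env.calibration(name)
    if name=='wrist': W=(tool() if T is None else T)@np.array(c['T_tool_cam'])
    else: W=np.linalg.inv(np.array(c['camera_from_world']))
    return np.array(c['K']),float(c['k1']),W
def ray(name,u,v,T=None):
    K,k1,W=cw(name,T); 
    p=cv2.undistortPoints(np.array([[[u,v]]],float),K,np.array([k1,0,0,0,0.]))[0,0]
    d=np.array([p[0],-p[1],-1.]); return W[:3,3],W[:3,:3]@d
def onz(name,u,v,z,T=None):
    o,d=ray(name,u,v,T); return o+d*(z-o[2])/d[2]
def proj(name,P,T=None):
    K,k1,W=cw(name,T); q=np.linalg.inv(W)@np.append(P,1); x,y=q[0]/-q[2],-q[1]/-q[2]; r=1+k1*(x*x+y*y)
    return K[0,0]*x*r+K[0,2],K[1,1]*y*r+K[1,2]
def dpt(name,u,v,dep,T=None):
    o,d=ray(name,u,v,T); return o+d*dep[int(round(v)),int(round(u))]
def cloud(name,dep,T=None):
    K,k1,W=cw(name,T); h,w=dep.shape; uu,vv=np.meshgrid(np.arange(w),np.arange(h))
    p=cv2.undistortPoints(np.stack([uu,vv],-1).reshape(-1,1,2).astype(float),K,np.array([k1,0,0,0,0.])).reshape(h,w,2)
    d=np.stack([p[...,0],-p[...,1],-np.ones((h,w))],-1)*dep[...,None]
    return d@W[:3,:3].T+W[:3,3]
E
python3 - <<'E'
from h import *
print(env.state())
for n in ['side','top','wrist']:
    T=tool();i,d=env.grab_frame(n); save(n+'0',i); np.save(n+'0.npy',d); np.save('T0.npy',T)
    c=env.calibration(n);print(n,np.array(c['K']).round(1).tolist(),c['k1'],cw(n)[2].round(2).tolist(),(d>0).mean())
    for l in ['tub','cover','cover_handle','tab','tab_pivot','unit','honey_jar','dropper_small','dropper_large']:
        r=env.search_frame(n,l)
        print(n,l,[(np.round(a['point']).tolist(),round(a['p'],2),np.round(proj(n,a['point'])).tolist()) for a in r[:5]])
print(env.state()['time_s'])
E
```

```text
pics
{'time_s': 0.0, 'qpos': array([-7.69472066e+01,  1.83506875e+01,  8.97042323e+01,  8.31420873e-04,
        7.20428503e+01, -1.14686971e+00]), 'qvel': array([ 0.03118567, -0.04122062, -0.04938058,  0.03633865, -0.08988108,
       -0.02426908]), 'effort': array([ 2.32754908e-03, -4.12457907e+01, -2.31973797e+01,  7.27470894e-02,
        4.58024908e-02, -1.36932877e-04]), 'ee_pos': array([ 140.93825215, -556.97546662,  221.1445449 ]), 'ee_rot': array([-91.61010212,  89.90222667, 102.58930402]), 'force': array([-0.12182143, -0.71764633, -0.83300715]), 'torque': array([-0.01196411,  0.02944147, -0.00567337]), 'gripper_width': 90.60521981421762}
side [[379.9, 0.0, 313.4], [0.0, 379.9, 211.8], [0.0, 0.0, 1.0]] 0.019087991243424297 [[-0.81, 0.37, -0.45, 72.74], [-0.58, -0.52, 0.63, 657.15], [-0.0, 0.77, 0.63, 796.7], [0.0, 0.0, 0.0, 1.0]] 0.99598828125
side tub [([448.0, 277.0, 40.0], 0.93, [280.0, 319.0]), ([399.0, 172.0, 43.0], 0.85, [323.0, 298.0]), ([380.0, 377.0, 38.0], 0.62, [274.0, 369.0]), ([347.0, 276.0, 40.0], 0.57, [315.0, 341.0])]
side cover [([493.0, -14.0, 151.0], 0.87, [3
[... 1097 characters left out ...]
.0, 177.0], 0.6, [291.0, 219.0])]
top unit [([638.0, 2.0, 152.0], 0.84, [316.0, 163.0]), ([493.0, -16.0, 152.0], 0.29, [322.0, 217.0])]
top honey_jar [([622.0, 302.0, 79.0], 0.79, [210.0, 174.0])]
top dropper_small [([457.0, 457.0, 53.0], 0.58, [155.0, 231.0])]
top dropper_large [([624.0, -426.0, 70.0], 0.8, [464.0, 179.0])]
wrist [[298.5, 0.0, 320.6], [0.0, 298.5, 194.7], [0.0, 0.0, 1.0]] -0.04774544012941167 [[0.25, 0.93, 0.27, 217.44], [-0.97, 0.24, 0.07, -538.12], [-0.0, -0.28, 0.96, 385.93], [0.0, 0.0, 0.0, 1.0]] 0.996234375
wrist tub []
wrist cover []
wrist cover_handle []
wrist tab []
wrist tab_pivot []
wrist unit []
wrist honey_jar []
wrist dropper_small []
wrist dropper_large []
1.5
```

View pics/side0.png

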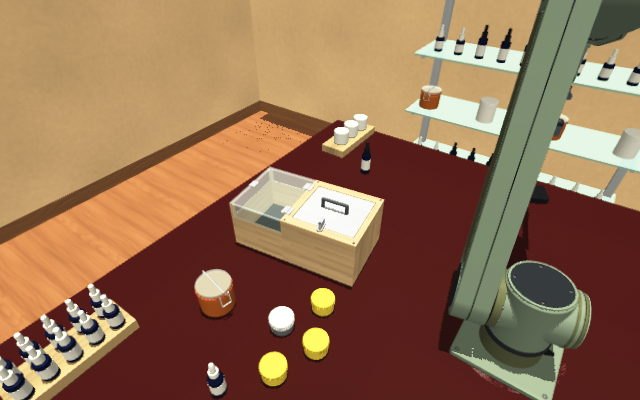

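View pics/top0.png

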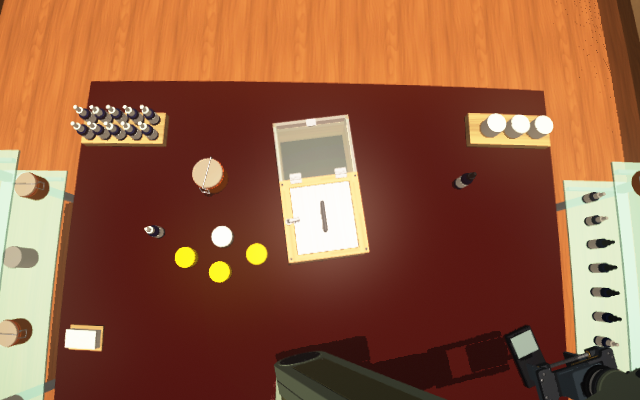

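```bash
python3 - <<'E'
import cv2
a=cv2.imread('pics/side0.png')[270:400,230:380]; b=cv2.imread('pics/top0.png')[160:290,165:315]
cv2.imwrite('pics/c0.png',cv2.hconcat([cv2.resize(a,None,fx=2.6,fy=2.6,interpolation=3),cv2.resize(b,None,fx=2.6,fy=2.6,interpolation=3)]))
c=cv2.imread('pics/top0.png')[110:290,250:400]
cv2.imwrite('pics/c1.png',cv2.resize(c,None,fx=3.3,fy=3.3,interpolation=3))
E
```

```text
(no output)
```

View pics/c0.png

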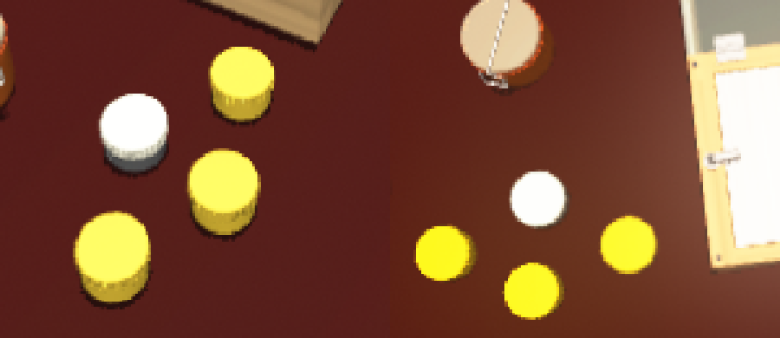

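View pics/c1.png

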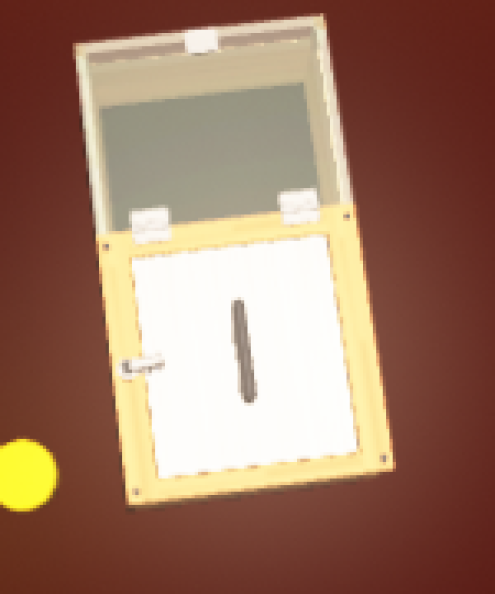

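The tub could be confused with four things: the white lid on a grey body at top (222,236) / side (282,320), and three all-yellow look-alikes at top (257,253), (185,257) and (219,271). White cups also stand on the tray at top (496–543,125). I choose the white and grey one, and the crop confirms it. The unit is in the middle, with its flap end away from the robot. Its tab is at top (291,220) and its handle at about (324,216).

```bash
python3 - <<'E'
from h import *
C=[((130,503),(-104,104)),((393,468),(-104,-104)),((77,43),(274,104)),((325,15),(274,-104))]
P=[];Q=[]
for (a,b),q in C:
    u,v=a/3.3+250-.35,b/3.3+110-.35
    p=onz('top',u,v,150);P.append(p[:2]);Q.append(q);print(q,p.round(1))
P=np.array(P);Q=np.array(Q,float)
def fit(P,Q):
    pc=P.mean(0);qc=Q.mean(0);H=(Q-qc).T@(P-pc);th=np.arctan2(H[0,1]-H[1,0],H[0,0]+H[1,1])
    Rm=np.array([[np.cos(th),-np.sin(th)],[np.sin(th),np.cos(th)]]);t=pc-Rm@qc
    return th,t,P-(Q@Rm.T+t)
th,t,r=fit(P,Q);print(np.degrees(th),t,r.round(1).tolist())
# depth-based
for n in ['top','side']:
    d=np.load(n+'0.npy');X=cloud(n,d)
    m=(X[...,2]>143)&(X[...,2]<157)&(abs(X[...,0]-550)<250)&(abs(X[...,1])<160)
    pts=X[m];print(n,len(pts),pts.mean(0).round(1),np.median(pts[:,2]))
    rect=cv2.minAreaRect(pts[:,:2].astype(np.float32));print(rect,cv2.boxPoints(rect).round(1).tolist())
    # handle
    m2=(X[...,2]>165)&(X[...,2]<200)&(abs(X[...,0]-490)<60)&(abs(X[...,1]+10)<45)
    h=X[m2]; print('handle',len(h),h.mean(0).round(1),h[:,2].max(), cv2.minAreaRect(h[:,:2].astype(np.float32)))
    m3=(X[...,2]>158)&(X[...,2]<200)&(abs(X[...,0]-490)<60)&(abs(X[...,1]-70)<35)
    h=X[m3]; print('tab',len(h),h.round(0).tolist()[:20])
    m4=(X[...,2]>32)&(X[...,2]<48)&(np.hypot(X[...,0]-450,X[...,1]-266)<45);h=X[m4]
    print('tub',len(h),cv2.minEnclosingCircle(h[:,:2].astype(np.float32)),np.median(h[:,2]))
    m4=(X[...,2]>32)&(X[...,2]<48)
E
```

```text
(-104, 104) [377.4  66.1 150. ]
(-104, -104) [ 407.6 -136.7  150. ]
(274, 104) [750.5 121.1 150. ]
(274, -104) [779.4 -83.3 150. ]
8.275354935392688 [494.57802996 -20.43529905] [[0.7, -1.4], [0.9, 1.6], [-0.3, -0.8], [-1.3, 0.6]]
top 10813 [574.3  -7.2 149.1] 149.10066934108784
((578.7808837890625, -6.9087066650390625), (379.1165771484375, 208.95509338378906), 8.562756538391113) [[375.79998779296875, 68.19999694824219], [406.8999938964844, -138.39999389648438], [781.7999877929688, -82.0], [750.7000122070312, 124.5999984741211]]
handle 120 [493.  -18.9 178.9] 184.2285316573707 ((493.52569580078125, -18.948673248291016), (77.50089263916016, 9.748760223388672), 8.413363456726074)
tab 47 [[488.0, 58.0, 169.0], [487.0, 55.0, 173.0], [488.0, 53.0, 171.0], [487.0, 50.0, 172.0], [487.0, 48.0, 174.0], [488.0, 45.0, 170.0], [486.0, 71.0, 159.0], [484.0, 68.0, 175.0], [485.0, 66.0, 170.0], [485.0, 63.0, 173.0], [484.0, 60.0, 174.0], [485.0, 58.0, 171.0], [485.0, 55.0, 172.0], [485.0, 53.0, 173.0], [485.0, 50.0, 171.0], [485.0, 48.0, 171.0], [485.0, 45.0, 172.0], [482.0, 75.0, 173.0], [482.0, 73
[... 393 characters left out ...]
999984741211]]
handle 128 [493.1 -18.1 177.3] 183.5157276543763 ((494.81231689453125, -19.834060668945312), (79.15198516845703, 11.976320266723633), 7.96803617477417)
tab 55 [[487.0, 50.0, 176.0], [486.0, 48.0, 175.0], [485.0, 44.0, 173.0], [489.0, 51.0, 173.0], [486.0, 51.0, 174.0], [485.0, 49.0, 173.0], [484.0, 45.0, 171.0], [487.0, 54.0, 172.0], [482.0, 52.0, 173.0], [483.0, 46.0, 169.0], [486.0, 60.0, 173.0], [483.0, 61.0, 176.0], [482.0, 57.0, 174.0], [481.0, 54.0, 171.0], [484.0, 46.0, 165.0], [487.0, 63.0, 172.0], [484.0, 64.0, 174.0], [481.0, 64.0, 176.0], [481.0, 59.0, 172.0], [483.0, 51.0, 166.0]]
tub 479 ((448.2459411621094, 269.0058288574219), 32.15441131591797) 40.71620916643019
```

```bash
cat >> h.py <<'E'
UO=np.array([494.,-19.8]); UY=np.radians(8.4)
def U(x,y,z=0):
    c,s=np.cos(UY),np.sin(UY); return np.array([UO[0]+c*x-s*y,UO[1]+s*x+c*y,z])
def goal(p,jyaw):  # tool down, jaws(y axis) along yaw jyaw (deg)
    x=np.array([0,0,-1.]);y=np.array([np.cos(np.radians(jyaw)),np.sin(np.radians(jyaw)),0]);z=np.cross(x,y)
    T=np.eye(4);T[:3,:3]=np.stack([x,y,z],1);T[:3,3]=p;return T
def rel(T0,T1):
    M=np.linalg.inv(T0)@T1; return (M[:3,3]/10).round(2).tolist(), R.from_matrix(M[:3,:3]).as_rotvec().round(3).tolist()
E
python3 - <<'E'
from h import *
T=tool();print(T.round(3))
print(U(0,92),U(0,82), UO)
for j in (8.4,188.4): print(j,rel(T,goal(U(0,80,250),j)))
E
```

```text
[[-0.00000e+00  2.45000e-01 -9.69000e-01  1.41003e+02]
 [-0.00000e+00 -9.69000e-01 -2.45000e-01 -5.57464e+02]
 [-1.00000e+00  0.00000e+00  0.00000e+00  2.21949e+02]
 [ 0.00000e+00  0.00000e+00  0.00000e+00  1.00000e+00]]
[480.56036137  71.21305463   0.        ] [482.02119166  61.3203313    0.        ] [494.  -19.8]
8.4 ([-2.81, -51.43, -48.22], [-1.47, 0.0, 0.0])
188.4 ([-2.81, -51.43, -48.22], [1.672, 0.0, -0.0])
```

Emit:
arm_command(
  slide=[
    [-2.8,-51.4,-48.2],
    [-2.8,-51.4,-48.2],
    [-2.8,-51.4,-48.2],
    [-2.8,-51.4,-48.2],
    [-2.8,-51.4,-48.2],
    [-2.8,-51.4,-48.2],
    [-2.8,-51.4,-48.2],
    [-2.8,-51.4,-48.2],
    [-2.8,-51.4,-48.2],
    [-2.8,-51.4,-48.2],
    [-2.8,-51.4,-48.2],
    [-2.8,-51.4,-48.2],
    [-2.8,-51.4,-48.2],
    [-2.8,-51.4,-48.2],
    [-2.8,-51.4,-48.2],
    [-2.8,-51.4,-48.2],
    [-2.8,-51.4,-48.2],
    [-2.8,-51.4,-48.2],
    [-2.8,-51.4,-48.2],
    [-2.8,-51.4,-48.2],
  ],
  turn=[
    [-1.47,0,0],
    [-1.47,0,0],
    [-1.47,0,0],
    [-1.47,0,0],
    [-1.47,0,0],
    [-1.47,0,0],
    [-1.47,0,0],
    [-1.47,0,0],
    [-1.47,0,0],
    [-1.47,0,0],
    [-1.47,0,0],
    [-1.47,0,0],
    [-1.47,0,0],
    [-1.47,0,0],
    [-1.47,0,0],
    [-1.47,0,0],
    [-1.47,0,0],
    [-1.47,0,0],
    [-1.47,0,0],
    [-1.47,0,0],
  ],
  grip=[150,150,150,150,150,150,150,150,150,150,150,150,150,150,150,150,150,150,150,150],
  newtons=10,
)

```text
time_s: 3.17
ee_pos: [481.8, 58.8, 249.7]
ee_rot: [-62.9, 89.9, -144.5]
force: [-0.6, -0.4, 0.8]
gripper_width: 37.9
```

```bash
python3 - <<'E'
from h import *
s=env.state();print(s['ee_pos'],s['ee_rot'],s['gripper_width'],s['qpos'].round(1))
T=tool();i,d=env.grab_frame('wrist'); save('w1',i); np.save('w1.npy',d);np.save('T1.npy',T)
X=cloud('wrist',d,T)
u0=np.array([np.cos(UY),np.sin(UY)]);
L=(X[...,:2]-UO)@np.array([[np.cos(UY),-np.sin(UY)],[np.sin(UY),np.cos(UY)]])
z=X[...,2]
m=(z>158)&(z<180)&(abs(L[...,1]-75)<35)&(abs(L[...,0])<30)
h=L[m];print('tab',len(h), h.min(0),h.max(0) if len(h) else 0, np.median(z[m]))
if len(h):print(cv2.minAreaRect(h.astype(np.float32)))
m=(z>165)&(z<195)&(abs(L[...,1])<25)&(abs(L[...,0])<60)
h=L[m];print('handle',len(h),cv2.minAreaRect(h.astype(np.float32)),np.percentile(z[m],[5,50,95]))
print(rel(T,goal(U(0,80,166),8.4)))
E
```

```text
[481.77620838  58.82773261 249.65651399] [ -62.92629893   89.92922918 -144.46848557] 37.900002711098445 [ 5.6  9.2 98.  -0.  72.9 -2.8]
tab 327 [-3.90217146 64.02504349] [ 8.43102512 98.78441891] 174.09769943285752
((1.9024300575256348, 81.37399291992188), (34.76753234863281, 12.142925262451172), 88.11758422851562)
handle 142 ((-0.5335273742675781, -3.602207660675049), (64.39237213134766, 3.851053237915039), 0.47084712982177734) [180.0463786  181.41190608 182.75752948]
([8.37, 0.07, -0.05], [0.001, 0.001, 0.001])
```

View pics/w1.png

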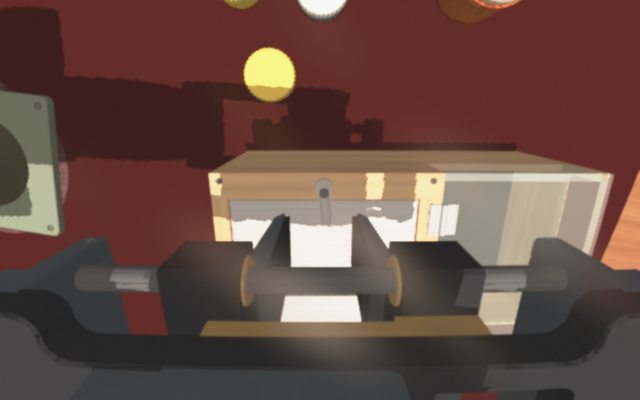

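The wrist picture shows the tab at (323,195), between the finger tips at (288,235) and (357,235). I'll go down on it.

Emit:
arm_command(
  slide=[
    [3,0.1,0],
    [5.5,0.1,0],
    [7.2,0.1,0],
    [8.2,0.1,0],
    [8.2,0.1,0],
    [8.2,0.1,0],
    [8.2,0.1,0],
    [8.2,0.1,0],
    [8.2,0.1,0],
    [8.2,0.1,0],
    [8.2,0.1,0],
    [8.2,0.1,0],
  ],
  turn=[
    [0,0,0],
    [0,0,0],
    [0,0,0],
    [0,0,0],
    [0,0,0],
    [0,0,0],
    [0,0,0],
    [0,0,0],
    [0,0,0],
    [0,0,0],
    [0,0,0],
    [0,0,0],
  ],
  grip=[150,150,150,150,150,255,255,255,255,255,255,255],
  newtons=8,
)

```text
time_s: 4.22
ee_pos: [484.1, 59.2, 168.8]
ee_rot: [75.6, 89.9, -6.0]
force: [0.7, -1.3, 4.6]
gripper_width: 8.0
```

Emit:
arm_command(
  slide=[
    [0,-0.13,-0.01],
    [0,-0.26,-0.03],
    [0,-0.39,-0.06],
    [0,-0.51,-0.11],
    [0,-0.63,-0.18],
    [0,-0.74,-0.25],
    [0,-0.84,-0.34],
    [0,-0.92,-0.43],
    [0,-1.0,-0.54],
    [0,-1.07,-0.66],
    [0,-1.12,-0.77],
    [0,-1.16,-0.9],
    [0,-1.19,-1.03],
    [0,-1.2,-1.12],
    [0,-1.2,-1.12],
    [0,-1.2,-1.12],
  ],
  turn=[
    [0.11,0,0],
    [0.22,0,0],
    [0.33,0,0],
    [0.44,0,0],
    [0.55,0,0],
    [0.66,0,0],
    [0.77,0,0],
    [0.88,0,0],
    [0.99,0,0],
    [1.1,0,0],
    [1.21,0,0],
    [1.32,0,0],
    [1.43,0,0],
    [1.5,0,0],
    [1.5,0,0],
    [1.5,0,0],
  ],
  grip=[255,255,255,255,255,255,255,255,255,255,255,255,255,255,255,255],
)

```text
time_s: 5.55
ee_pos: [471.5, 67.9, 168.8]
ee_rot: [147.8, 89.7, -19.6]
force: [3.7, -3.0, 3.5]
gripper_width: 7.9
```

Emit:
arm_command(
  slide=[
    [0,0,0],
    [0,0,0],
    [-2,0,0],
    [-5,0,0],
    [-8,0,0],
    [-9,0,0],
    [-9,0,0],
  ],
  turn=[
    [0,0,0],
    [0,0,0],
    [0,0,0],
    [0,0,0],
    [0,0,0],
    [0,0,0],
    [0,0,0],
  ],
  grip=[150,150,150,150,150,150,150],
)

```text
time_s: 6.13
ee_pos: [470.7, 69.0, 260.1]
ee_rot: [180.0, 89.7, 12.5]
force: [0.9, 0.2, -0.6]
gripper_width: 38.0
```

```bash
python3 - <<'E'
from h import *
T=tool();i,d=env.grab_frame('wrist'); save('w2',i)
i,d=env.grab_frame('side'); save('s2',i)
cv2.imwrite('pics/s2c.png',cv2.resize(i[160:290,220:400,::-1],None,fx=4,fy=4,interpolation=3))
print(env.state()['qpos'].round(1),T[:3,3])
for z in (250,168):print(rel(T,goal(np.array([493.5,-19,z]),-81.6)))
E
```

```text
[ 6.9  7.9 98.5  0.  73.7 84.4] [470.69148896  68.95226957 260.06239939]
([1.01, 9.08, -0.32], [0.072, -0.005, 0.0])
([9.21, 9.08, -0.28], [0.072, -0.005, 0.0])
```

View pics/s2c.png

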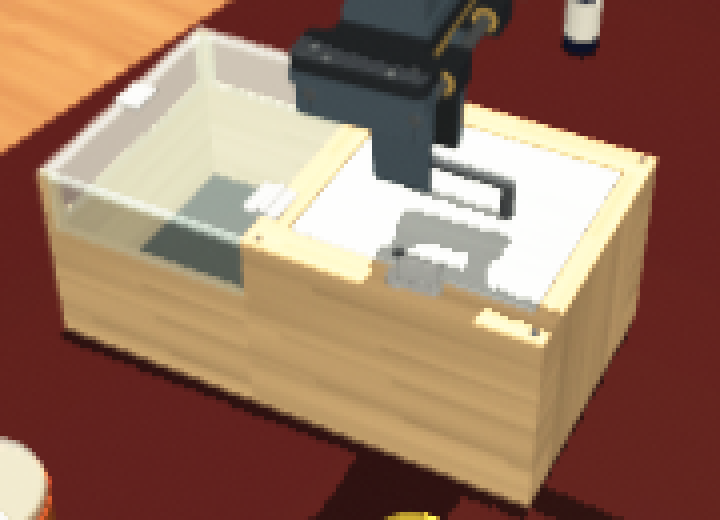

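View pics/w2.png

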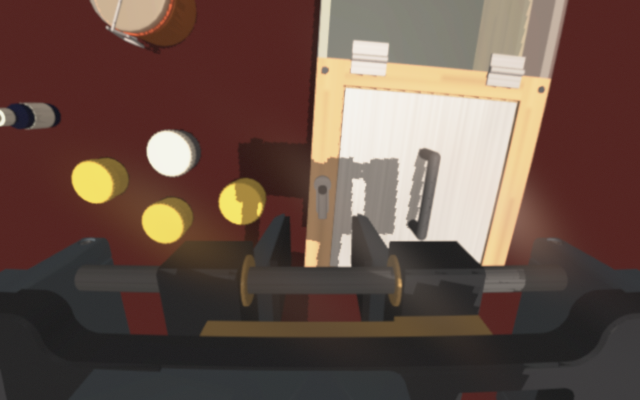

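The wrist picture shows the tab at (322,200), lying along the frame and off the cover. The handle bar runs from (430,153) to (421,235). Next is the handle.

Emit:
arm_command(
  slide=[
    [0,3,-0.1],
    [0.5,6,-0.2],
    [1,9,-0.3],
    [1,9,-0.3],
    [1,9,-0.3],
  ],
  turn=[
    [0.07,0,0],
    [0.07,0,0],
    [0.07,0,0],
    [0.07,0,0],
    [0.07,0,0],
  ],
  grip=[150,150,150,150,150],
)

```text
time_s: 6.65
ee_pos: [490.8, -19.5, 245.3]
ee_rot: [-15.9, 89.7, 172.5]
force: [-0.4, -0.0, -0.3]
gripper_width: 37.6
```

```bash
python3 - <<'E'
from h import *
T=tool();i,d=env.grab_frame('wrist'); save('w3',i); X=cloud('wrist',d,T)
m=(X[...,2]>172)&(X[...,2]<195)&(np.hypot(X[...,0]-493,X[...,1]+19)<50)
h=X[m];print(len(h),h.mean(0),cv2.minAreaRect(h[:,:2].astype(np.float32)),np.percentile(h[:,2],[5,50,95]))
print(T[:3,3],rel(T,goal(np.array([493.5,-19,168]),-81.6)))
E
```

```text
1118 [499.30151656 -19.72534718 180.93992553] ((497.0565490722656, -20.268970489501953), (78.51378631591797, 9.477761268615723), 8.157723426818848) [178.38227133 181.221292   182.69177823]
[490.84730146 -19.49593832 245.31669541] ([7.73, 0.0, -0.31], [-0.001, 0.005, 0.002])
```

View pics/w3.png

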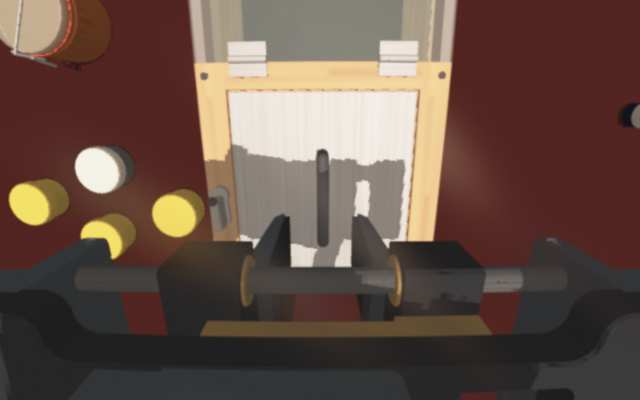

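The bar runs from (322,152) to (322,243), centred between the jaws. Its top is at z 181, which agrees with the expected 181.

Emit:
arm_command(
  slide=[
    [2.5,0,-0.5],
    [5,0,-0.5],
    [7,0,-0.5],
    [7.9,0,-0.5],
    [7.9,0,-0.5],
    [7.9,0,-0.5],
    [7.9,0,-0.5],
    [7.9,0,-0.5],
    [7.9,0,-0.5],
    [7.9,0,-0.5],
    [7.9,0,-0.5],
  ],
  turn=[
    [0,0,0],
    [0,0,0],
    [0,0,0],
    [0,0,0],
    [0,0,0],
    [0,0,0],
    [0,0,0],
    [0,0,0],
    [0,0,0],
    [0,0,0],
    [0,0,0],
  ],
  grip=[150,150,150,150,150,255,255,255,255,255,255],
  newtons=30,
)

```text
time_s: 7.62
ee_pos: [497.8, -18.5, 170.0]
ee_rot: [146.7, 89.8, -24.9]
force: [0.7, -2.6, 3.9]
gripper_width: 9.2
```

Emit:
arm_command(
  slide=[
    [-0.3,0,0],
    [-0.8,0,0],
    [-1.5,0,0],
    [-2.5,0,0],
    [-4,0,0],
    [-6,0,0],
    [-8,0,0],
    [-8,0,0],
    [-8,0,0],
  ],
  turn=[
    [0,0,0],
    [0,0,0],
    [0,0,0],
    [0,0,0],
    [0,0,0],
    [0,0,0],
    [0,0,0],
    [0,0,0],
    [0,0,0],
  ],
  grip=[255,255,255,255,255,255,255,255,255],
)

```text
time_s: 8.37
ee_pos: [497.5, -17.8, 250.0]
ee_rot: [174.0, 89.9, 2.4]
force: [-0.3, -0.6, -3.6]
gripper_width: 9.1
```

```bash
python3 - <<'E'
from h import *
T=tool();i,d=env.grab_frame('side'); save('s4',i)
cv2.imwrite('pics/s4c.png',cv2.resize(i[100:300,200:440,::-1],None,fx=3,fy=3,interpolation=3))
print(env.state()['qpos'].round(1),env.state()['force'],T[:3,3])
print(rel(T,goal(np.array([450,-300,246]),-81.6)))
E
```

```text
[-3.4 10.3 96.8  0.  73.  78.1] [-0.07763646  0.65014092 -2.94164274] [497.49066359 -17.79883944 249.95126038]
([0.38, 27.21, 8.85], [0.001, -0.003, -0.0])
```

View pics/s4c.png

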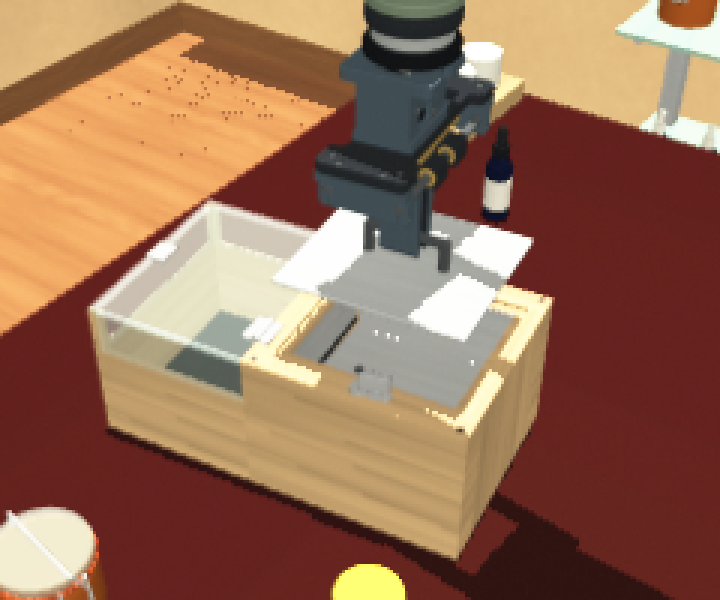

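The cover is hanging level from the gripper, and the wrist force changed by about −3 N, which matches 0.3 kg. I'll carry it to the free area on the right.

Emit:
arm_command(
  slide=[
    [0,1.5,0.5],
    [0,4,1.3],
    [0,7,2.3],
    [0,10,3.3],
    [0,13,4.2],
    [0,16,5.2],
    [0,19,6.2],
    [0,22,7.2],
    [0,24.5,8],
    [0,26.5,8.6],
    [0,27.2,8.8],
    [0,27.2,8.8],
  ],
  turn=[
    [0,0,0],
    [0,0,0],
    [0,0,0],
    [0,0,0],
    [0,0,0],
    [0,0,0],
    [0,0,0],
    [0,0,0],
    [0,0,0],
    [0,0,0],
    [0,0,0],
    [0,0,0],
  ],
  grip=[255,255,255,255,255,255,255,255,255,255,255,255],
)

```text
time_s: 9.42
ee_pos: [449.2, -300.9, 247.2]
ee_rot: [-42.6, 89.8, 145.7]
force: [-0.1, 0.2, -1.9]
gripper_width: 9.2
```

Emit:
arm_command(
  slide=[
    [1.5,0,0],
    [4,0,0],
    [7,0,0],
    [10,0,0],
    [13,0,0],
    [16,0,0],
    [18,0,0],
    [19.5,0,0],
    [20.5,0,0],
    [21,0,0],
    [21,0,0],
    [21,0,0],
  ],
  turn=[
    [0,0,0],
    [0,0,0],
    [0,0,0],
    [0,0,0],
    [0,0,0],
    [0,0,0],
    [0,0,0],
    [0,0,0],
    [0,0,0],
    [0,0,0],
    [0,0,0],
    [0,0,0],
  ],
  grip=[255,255,255,255,255,255,255,255,255,255,255,255],
)

```text
time_s: 10.42
ee_pos: [450.6, -299.8, 39.5]
ee_rot: [143.5, 89.9, -28.0]
force: [0.7, 0.4, -2.5]
gripper_width: 9.4
```

```bash
python3 - <<'E'
from h import *
T=tool();i,d=env.grab_frame('side'); save('s5',i)
cv2.imwrite('pics/s5c.png',cv2.resize(i[80:280,300:540,::-1],None,fx=3,fy=3,interpolation=3))
X=cloud('side',d)
g=i.astype(int)
m=(g.min(2)>170)&(X[...,2]<80)&(np.hypot(X[...,0]-450,X[...,1]+300)<120);h=X[m];print(len(h),np.percentile(h[:,2],[5,50,95]) if len(h) else 0)
A=np.c_[h[:,:2]-[450,-300],np.ones(len(h))];print(np.linalg.lstsq(A,h[:,2],rcond=None)[0])
print(env.state()['force'],T[:3,3])
E
```

```text
459 [17.87000394 20.49034826 23.17496029]
[7.07889860e-04 4.97148830e-03 2.06294595e+01]
[ 0.54300741  0.29386514 -2.98316504] [ 450.59410645 -299.77736074   39.45250076]
```

View pics/s5c.png

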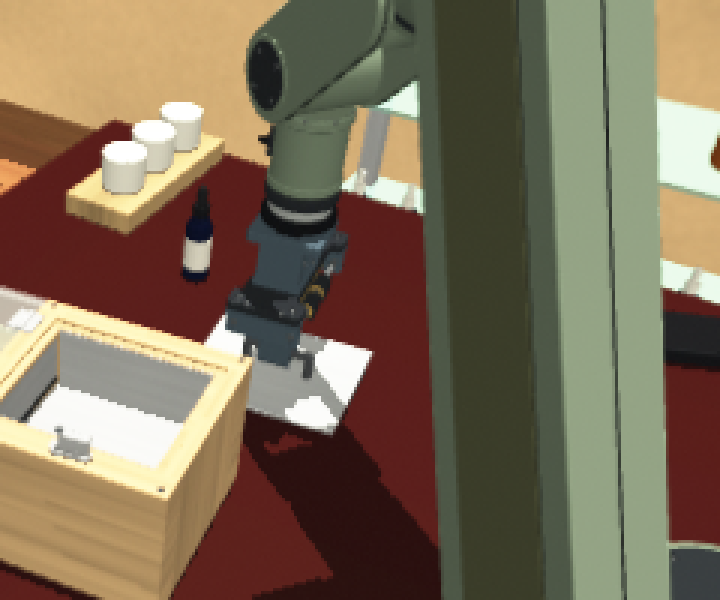

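The cover is level, with its top at z 20.5, so its underside is about 16 mm up. I'll lower it slowly until it touches.

Emit:
arm_command(
  slide=[
    [0.4,0,0],
    [0.8,0,0],
    [1.1,0,0],
    [1.3,0,0],
    [1.5,0,0],
    [1.6,0,0],
    [1.7,0,0],
    [1.7,0,0],
    [1.7,0,0],
  ],
  turn=[
    [0,0,0],
    [0,0,0],
    [0,0,0],
    [0,0,0],
    [0,0,0],
    [0,0,0],
    [0,0,0],
    [0,0,0],
    [0,0,0],
  ],
  grip=[255,255,255,255,255,255,255,255,255],
)

```text
time_s: 11.22
ee_pos: [450.0, -300.0, 24.3]
ee_rot: [131.7, 90.0, -39.9]
force: [-4.9, 2.7, 16.4]
gripper_width: 9.5
```

Emit:
arm_command(
  slide=[
    [-0.05,0,0],
    [-0.1,0,0],
    [-0.1,0,0],
    [-0.1,0,0],
    [-0.1,0,0],
    [-0.1,0,0],
    [-0.1,0,0],
    [-1,0,0],
    [-3,0,0],
    [-6,0,0],
    [-10,0,0],
    [-14,0,0],
    [-18,0,0],
    [-20,0,0],
    [-20,0,0],
  ],
  turn=[
    [0,0,0],
    [0,0,0],
    [0,0,0],
    [0,0,0],
    [0,0,0],
    [0,0,0],
    [0,0,0],
    [0,0,0],
    [0,0,0],
    [0,0,0],
    [0,0,0],
    [0,0,0],
    [0,0,0],
    [0,0,0],
    [0,0,0],
  ],
  grip=[255,255,150,150,150,150,150,150,150,150,150,150,150,150,150],
)

```text
time_s: 12.47
ee_pos: [452.5, -301.6, 228.4]
ee_rot: [136.6, 89.3, -35.0]
force: [0.1, -0.8, 0.2]
gripper_width: 37.7
```

```bash
python3 - <<'E'
from h import *
T=tool();i,d=env.grab_frame('wrist'); save('w6',i); X=cloud('wrist',d,T)
m=(i.astype(int).min(2)>150)&(X[...,2]<40)&(np.hypot(X[...,0]-450,X[...,1]+300)<120);h=X[m]
A=np.c_[h[:,:2]-[450,-300],np.ones(len(h))];print(len(h),np.linalg.lstsq(A,h[:,2],rcond=None)[0])
print(env.state()['force'],T[:3,3],env.state()['qpos'].round(1))
i,d=env.grab_frame('top');save('t6',i)
X=cloud('top',d);m4=(X[...,2]>32)&(X[...,2]<48)&(np.hypot(X[...,0]-450,X[...,1]-266)<45);h=X[m4];print('tub',cv2.minEnclosingCircle(h[:,:2].astype(np.float32)))
print(rel(T,goal(np.array([470,0,270]),8.4)),rel(T,goal(np.array([450,268,225]),8.4)))
E
```

```text
7977 [-2.57730668e-03  7.78357043e-03  5.81897360e+00]
[ 1.21061405  0.6502363  -0.81456069] [ 452.49921188 -301.5989833   228.40989057] [-34.9  15.   93.9  -0.   70.7  46.6]
tub ((451.40203857421875, 268.4881896972656), 30.532665252685547)
([-4.35, -29.54, -6.21], [-1.57, -0.0, -0.014]) ([-0.06, -56.38, -8.14], [-1.57, -0.0, -0.014])
```

View pics/w6.png

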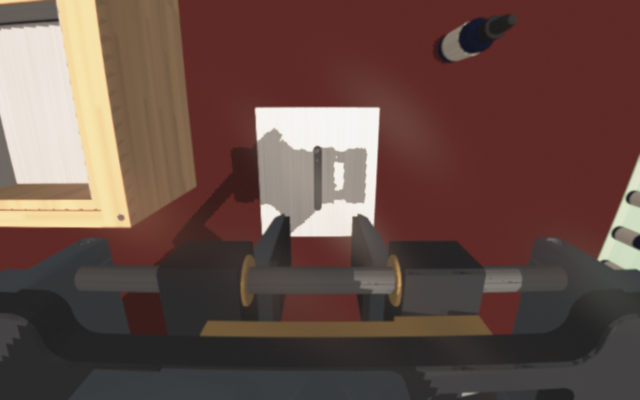

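View pics/t6.png

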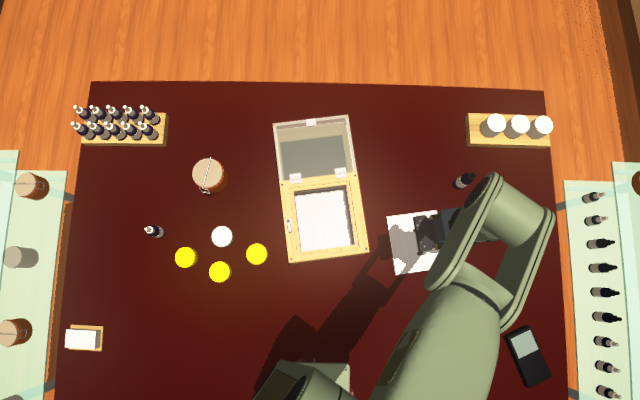

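The cover lies flat: its top is at about z 5, with a slope under 0.01, and it is released. The tub is at (450.5, 268.5) from the two views. I'll move above it.

Emit:
arm_command(
  slide=[
    [-0.1,-56.4,-8.2],
    [-0.1,-56.4,-8.2],
    [-0.1,-56.4,-8.2],
    [-0.1,-56.4,-8.2],
    [-0.1,-56.4,-8.2],
    [-0.1,-56.4,-8.2],
    [-0.1,-56.4,-8.2],
    [-0.1,-56.4,-8.2],
    [-0.1,-56.4,-8.2],
    [-0.1,-56.4,-8.2],
    [-0.1,-56.4,-8.2],
    [-0.1,-56.4,-8.2],
    [-0.1,-56.4,-8.2],
    [-0.1,-56.4,-8.2],
    [-0.1,-56.4,-8.2],
    [-0.1,-56.4,-8.2],
    [-0.1,-56.4,-8.2],
    [-0.1,-56.4,-8.2],
    [-0.1,-56.4,-8.2],
    [-0.1,-56.4,-8.2],
  ],
  turn=[
    [-1.94,0,-0.01],
    [-1.94,0,-0.01],
    [-1.94,0,-0.01],
    [-1.94,0,-0.01],
    [-1.94,0,-0.01],
    [-1.94,0,-0.01],
    [-1.94,0,-0.01],
    [-1.94,0,-0.01],
    [-1.94,0,-0.01],
    [-1.94,0,-0.01],
    [-1.94,0,-0.01],
    [-1.94,0,-0.01],
    [-1.94,0,-0.01],
    [-1.94,0,-0.01],
    [-1.94,0,-0.01],
    [-1.94,0,-0.01],
    [-1.94,0,-0.01],
    [-1.94,0,-0.01],
    [-1.94,0,-0.01],
    [-1.94,0,-0.01],
  ],
  grip=[25,25,25,25,25,25,25,25,25,25,25,25,25,25,25,25,25,25,25,25],
  newtons=15,
)

```text
time_s: 14.23
ee_pos: [447.9, 269.4, 222.4]
ee_rot: [-139.3, 89.5, 160.2]
force: [0.0, -0.8, 0.0]
gripper_width: 82.3
```

```bash
python3 - <<'E'
from h import *
T=tool();i,d=env.grab_frame('wrist'); save('w7',i); X=cloud('wrist',d,T)
m4=(X[...,2]>34)&(X[...,2]<46)&(np.hypot(X[...,0]-450,X[...,1]-268)<45);h=X[m4];print('tub',len(h),cv2.minEnclosingCircle(h[:,:2].astype(np.float32)),np.median(h[:,2]))
print(T[:3,3],env.state()['qpos'].round(1),env.state()['gripper_width'])
print(rel(T,goal(np.array([450.5,268.5,22]),30)))
E
```

```text
tub 1936 ((451.498291015625, 268.8129577636719), 30.65070343017578) 41.00651388233774
[447.92915864 269.43604415 222.38265489] [29.5 13.7 96.   0.4 70.5 -0.2] 82.36557023335963
([20.03, 0.3, 0.35], [-0.008, -0.007, 0.006])
```

View pics/w7.png

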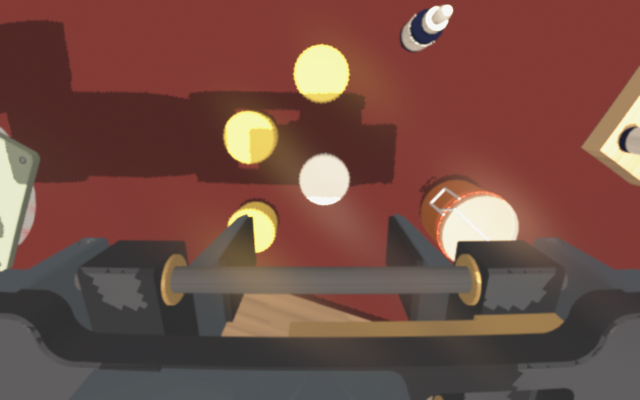

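The white-lidded tub is at (324,180), between the jaws, with the yellow look-alikes outside them. Its top is at z 41, as expected for a 40 mm tub. Descending.

Emit:
arm_command(
  slide=[
    [4,0.3,0.3],
    [8,0.3,0.3],
    [12,0.3,0.3],
    [15,0.3,0.3],
    [17.5,0.3,0.3],
    [19,0.3,0.3],
    [20,0.3,0.3],
    [20,0.3,0.3],
    [20,0.3,0.3],
    [20,0.3,0.3],
    [20,0.3,0.3],
    [20,0.3,0.3],
    [20,0.3,0.3],
    [20,0.3,0.3],
  ],
  turn=[
    [-0.01,-0.01,0],
    [-0.01,-0.01,0],
    [-0.01,-0.01,0],
    [-0.01,-0.01,0],
    [-0.01,-0.01,0],
    [-0.01,-0.01,0],
    [-0.01,-0.01,0],
    [-0.01,-0.01,0],
    [-0.01,-0.01,0],
    [-0.01,-0.01,0],
    [-0.01,-0.01,0],
    [-0.01,-0.01,0],
    [-0.01,-0.01,0],
    [-0.01,-0.01,0],
  ],
  grip=[25,25,25,25,25,25,25,25,200,200,200,200,200,200],
)

```text
time_s: 15.45
ee_pos: [451.4, 270.0, 24.1]
ee_rot: [-38.8, 89.8, -98.6]
force: [-0.2, 0.1, 6.1]
gripper_width: 59.1
```

Emit:
arm_command(
  slide=[
    [-1,0,0],
    [-3,0,0],
    [-6,0,0],
    [-10,0,0],
    [-14,0,0],
    [-18,0,0],
    [-20,0,0],
    [-20,0,0],
  ],
  turn=[
    [0,0,0],
    [0,0,0],
    [0,0,0],
    [0,0,0],
    [0,0,0],
    [0,0,0],
    [0,0,0],
    [0,0,0],
  ],
  grip=[200,200,200,200,200,200,200,200],
)

```text
time_s: 16.12
ee_pos: [453.5, 272.0, 229.0]
ee_rot: [65.9, 89.6, 6.1]
force: [-0.6, 0.9, -1.3]
gripper_width: 59.1
```

```bash
python3 - <<'E'
from h import *
T=tool();print(T[:3,3],env.state()['gripper_width'],env.state()['force'])
print(U(0,0),rel(T,goal(U(5,0,222),8.4)))
i,d=env.grab_frame('top');save('t8',i)
i,d=env.grab_frame('side');save('s8',i)
cv2.imwrite('pics/s8c.png',cv2.resize(i[160:400,180:420,::-1],None,fx=2.5,fy=2.5,interpolation=3))
E
```

```text
[453.47015326 271.97996006 228.96467999] 59.08712729791804 [-0.5768232   0.92244914 -1.25788346]
[494.  -19.8   0. ] ([0.71, -10.71, 27.44], [0.38, 0.002, -0.007])
```

View pics/s8c.png

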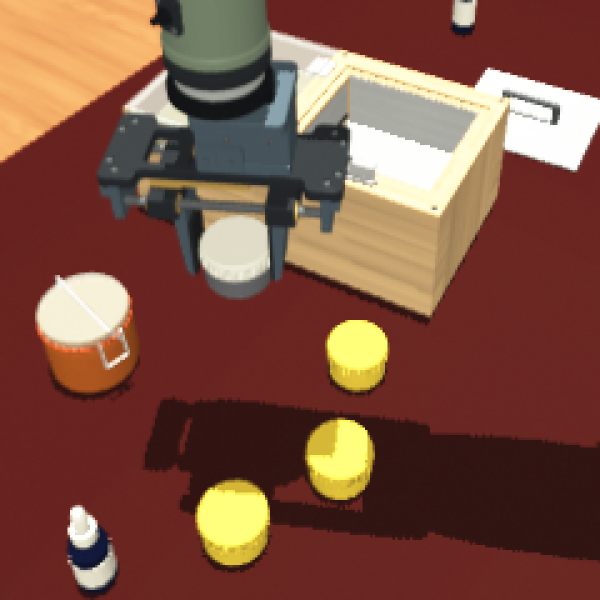

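The tub is held upright between the jaws at (235,255) in the crop. Moving over the trough.

Emit:
arm_command(
  slide=[
    [0.5,-1,2.5],
    [0.7,-2.5,6.3],
    [0.7,-4,10.2],
    [0.7,-5.5,14],
    [0.7,-7,18],
    [0.7,-8.5,21.8],
    [0.7,-9.7,25],
    [0.7,-10.5,27],
    [0.7,-10.7,27.4],
    [0.7,-10.7,27.4],
    [0.7,-10.7,27.4],
    [0.7,-10.7,27.4],
  ],
  turn=[
    [0.05,0,0],
    [0.1,0,0],
    [0.15,0,0],
    [0.2,0,0],
    [0.25,0,0],
    [0.3,0,0],
    [0.35,0,0],
    [0.38,0,-0.01],
    [0.38,0,-0.01],
    [0.38,0,-0.01],
    [0.38,0,-0.01],
    [0.38,0,-0.01],
  ],
  grip=[200,200,200,200,200,200,200,200,200,200,200,200],
)

```text
time_s: 17.22
ee_pos: [495.8, -18.9, 216.3]
ee_rot: [-70.2, 89.1, -151.7]
force: [-0.3, -0.1, -1.4]
gripper_width: 59.1
```

```bash
python3 - <<'E'
from h import *
T=tool();print(T[:3,3],env.state()['gripper_width'],env.state()['force'])
print(U(5,0),rel(T,goal(U(5,0,104),8.4)))
i,d=env.grab_frame('wrist');save('w9',i)
i,d=env.grab_frame('side');save('s9',i)
cv2.imwrite('pics/s9c.png',cv2.resize(i[100:300,200:440,::-1],None,fx=3,fy=3,interpolation=3))
E
```

```text
[495.7632257  -18.89492306 216.32631899] 59.07984534977151 [-0.3467119  -0.10005244 -1.38969899]
[498.94636166 -19.06958486   0.        ] ([11.23, 0.48, 0.0], [0.002, 0.005, 0.015])
```

View pics/s9c.png

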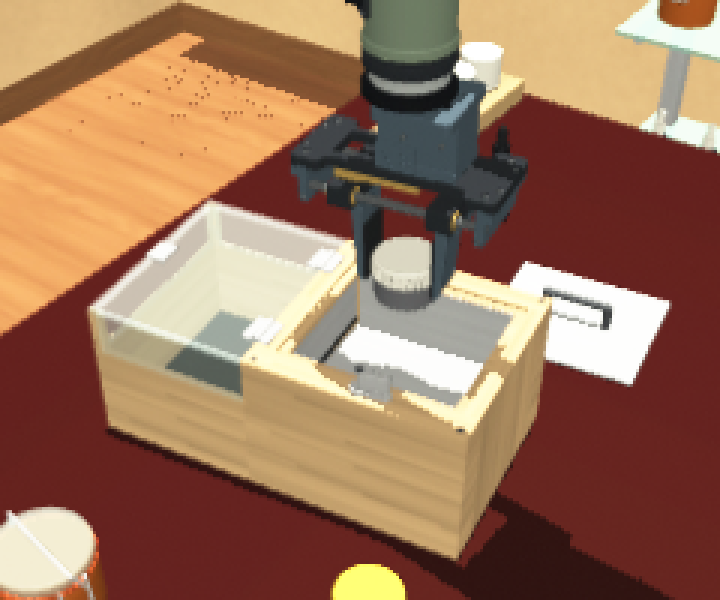

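View pics/w9.png

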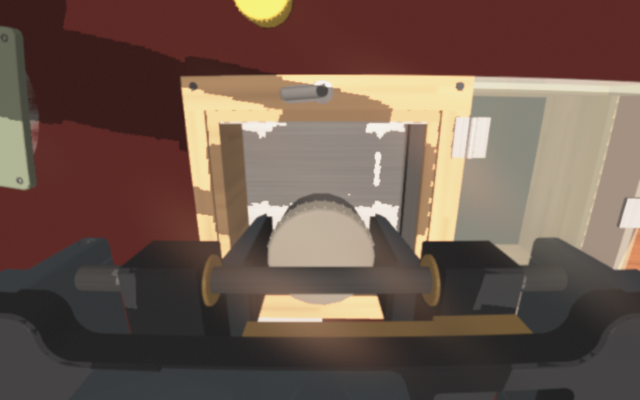

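The tub is centred over the trough and the tab still lies aside at (305,93). Lowering.

Emit:
arm_command(
  slide=[
    [2,0.2,0],
    [4,0.3,0],
    [6,0.3,0],
    [8,0.3,0],
    [9.5,0.3,0],
    [10.3,0.3,0],
    [10.8,0.3,0],
    [11.1,0.3,0],
    [11.1,0.3,0],
    [11.1,0.3,0],
  ],
  turn=[
    [0,0,0.01],
    [0,0,0.01],
    [0,0,0.01],
    [0,0,0.01],
    [0,0,0.01],
    [0,0,0.01],
    [0,0,0.01],
    [0,0,0.01],
    [0,0,0.01],
    [0,0,0.01],
  ],
  grip=[200,200,200,200,200,200,200,200,200,200],
)

```text
time_s: 18.15
ee_pos: [498.7, -20.5, 106.9]
ee_rot: [-13.8, 89.6, -95.4]
force: [0.1, -0.5, -0.4]
gripper_width: 59.1
```

Emit:
arm_command(
  slide=[
    [0.1,0,0],
    [0.2,0,0],
    [0.3,0,0],
    [0.3,0,0],
    [0.3,0,0],
  ],
  turn=[
    [0,0,0],
    [0,0,0],
    [0,0,0],
    [0,0,0],
    [0,0,0],
  ],
  grip=[200,200,200,200,200],
)

```text
time_s: 18.57
ee_pos: [498.6, -20.6, 104.0]
ee_rot: [-15.4, 89.6, -97.0]
force: [-1.3, 0.3, 5.1]
gripper_width: 59.2
```

Touched down with a 5 N force. Releasing, then rising and moving behind the tub.

Emit:
arm_command(
  slide=[
    [0,0,0],
    [0,0,0],
    [0,0,0],
    [-1,0,0],
    [-3,0,0],
    [-5.5,0,0],
    [-8,0,0],
    [-8,0,0],
    [-8,-2,0],
    [-8,-5,0],
    [-8,-6.2,0],
    [-8,-6.2,0],
    [-8,-6.2,0],
    [-8,-6.2,0],
  ],
  turn=[
    [0,0,0],
    [0,0,0],
    [0,0,0],
    [0,0,0],
    [0,0,0],
    [0,0,0],
    [0,0,0],
    [0,0,0],
    [0,0,0],
    [0,0,0],
    [0,0,0],
    [0,0,0],
    [0,0,0],
    [0,0,0],
  ],
  grip=[45,45,45,45,45,45,45,255,255,255,255,255,255,255],
)

```text
time_s: 19.73
ee_pos: [438.3, -29.1, 183.7]
ee_rot: [-10.5, 89.6, -92.1]
force: [-0.0, 0.6, 0.8]
gripper_width: 31.5
```

```bash
python3 - <<'E'
from h import *
T=tool();print(T[:3,3],env.state()['gripper_width'],env.state()['force'])
print(rel(T,goal(U(-58,0,100),8.4)))
i,d=env.grab_frame('wrist');save('w10',i);X=cloud('wrist',d,T)
L=(X[...,:2]-UO)@np.array([[np.cos(UY),-np.sin(UY)],[np.sin(UY),np.cos(UY)]])
m=(X[...,2]>112)&(X[...,2]<128)&(abs(L[...,0])<65)&(abs(L[...,1])<60)&(i.astype(int).min(2)>110);print(m.sum(),cv2.minEnclosingCircle(L[m].astype(np.float32)))
i,d=env.grab_frame('side');save('s10',i)
cv2.imwrite('pics/s10c.png',cv2.resize(i[100:300,200:440,::-1],None,fx=3,fy=3,interpolation=3))
E
```

```text
[438.33027193 -29.11323606 183.68783768] 31.48782296433928 [-0.01002947  0.60200587  0.84681022]
([8.37, -0.15, -0.16], [0.0, 0.007, 0.001])
3944 ((4.347029685974121, -2.507183790206909), 30.824378967285156)
```

View pics/s10c.png

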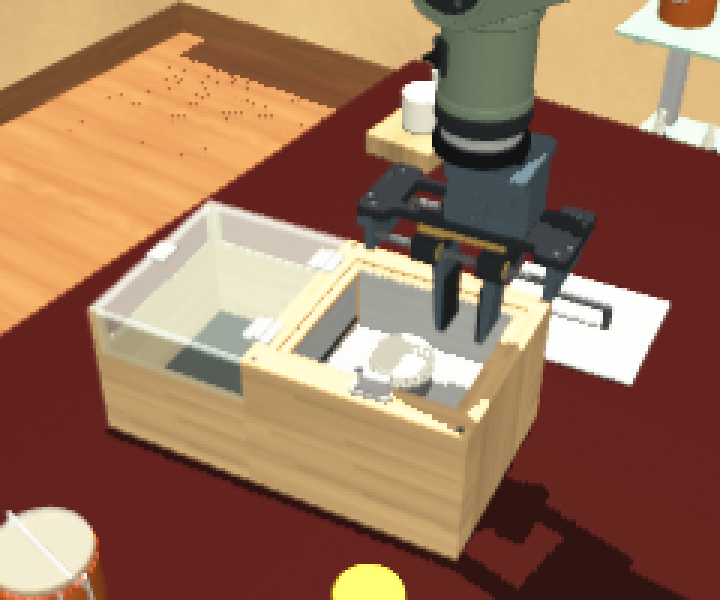

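View pics/w10.png

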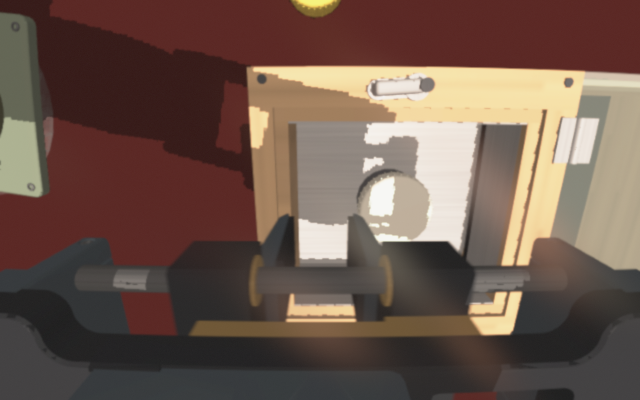

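The tub stands in the trough at unit (4, −2.5). I'll close the fingers and lower them behind it, checking before the push.

Emit:
arm_command(
  slide=[
    [0,0,0.1],
    [0,0,0.1],
    [0,0,0.1],
    [0,0,0.1],
    [0,0,0.1],
    [2.5,0,0.1],
    [5,0,0.1],
    [7,0,0.1],
    [8.4,0,0.1],
    [8.4,0,0.1],
    [8.4,0,0.1],
  ],
  turn=[
    [0,0,0],
    [0,0,0],
    [0,0,0],
    [0,0,0],
    [0,0,0],
    [0,0,0],
    [0,0,0],
    [0,0,0],
    [0,0,0],
    [0,0,0],
    [0,0,0],
  ],
  grip=[255,255,255,255,255,255,255,255,255,255,255],
)

```text
time_s: 20.75
ee_pos: [436.7, -30.7, 99.2]
ee_rot: [-35.7, 89.6, -117.3]
force: [-0.4, 0.0, -0.1]
gripper_width: 0.4
```

Emit:
arm_command(
  slide=[
    [0,0.5,0],
    [0,1.2,0],
    [0,2,0],
    [0,3,0],
    [0,4,0],
    [0,5,0],
    [0,6,0],
    [0,7,0],
    [0,7,0],
  ],
  turn=[
    [0,0,0],
    [0,0,0],
    [0,0,0],
    [0,0,0],
    [0,0,0],
    [0,0,0],
    [0,0,0],
    [0,0,0],
    [0,0,0],
  ],
  grip=[255,255,255,255,255,255,255,255,255],
)

```text
time_s: 21.5
ee_pos: [508.9, -20.2, 99.2]
ee_rot: [-6.2, 89.6, -87.7]
force: [0.8, 1.1, -0.2]
gripper_width: 0.7
```

```bash
python3 - <<'E'
from h import *
T=tool();print(T[:3,3],env.state()['gripper_width'],env.state()['force'])
print(rel(T,goal(U(66,-2,100),8.4)))
i,d=env.grab_frame('wrist');save('w11',i)
i,d=env.grab_frame('side');save('s11',i)
cv2.imwrite('pics/s11c.png',cv2.resize(i[100:300,200:440,::-1],None,fx=3,fy=3,interpolation=3))
E
```

```text
[508.90563067 -20.19020986  99.21292245] 0.7225492480577699 [ 0.75566193  1.06513496 -0.22772989]
([-0.08, 5.13, -0.05], [0.001, 0.007, 0.001])
```

View pics/s11c.png

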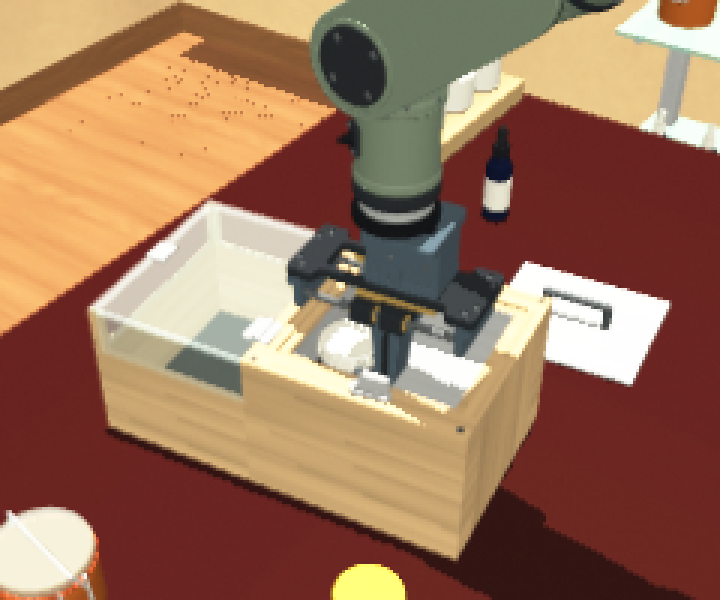

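View pics/w11.png

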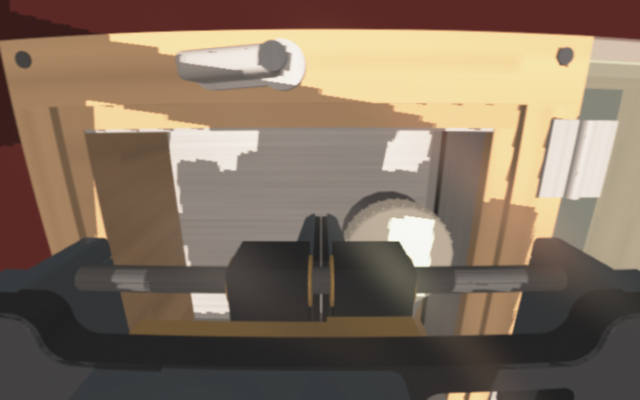

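The tub is ahead of the closed fingers at (395,235), about to reach the flap. Pushing on.

Emit:
arm_command(
  slide=[
    [0,0.7,0],
    [0,1.4,0],
    [0,2.1,0],
    [0,2.8,0],
    [0,3.5,0],
    [0,4.2,0],
    [0,4.8,0],
    [0,5.1,0],
    [0,5.1,0],
    [0,5.1,0],
    [0,5.1,0],
  ],
  turn=[
    [0,0,0],
    [0,0,0],
    [0,0,0],
    [0,0,0],
    [0,0,0],
    [0,0,0],
    [0,0,0],
    [0,0,0],
    [0,0,0],
    [0,0,0],
    [0,0,0],
  ],
  grip=[255,255,255,255,255,255,255,255,255,255,255],
)

```text
time_s: 22.52
ee_pos: [556.3, -13.0, 98.9]
ee_rot: [-29.9, 89.6, -111.4]
force: [-0.1, -0.5, 0.9]
gripper_width: 0.7
```

```bash
python3 - <<'E'
from h import *
T=tool();print(T[:3,3],env.state()['gripper_width'],env.state()['force'])
i,d=env.grab_frame('wrist');save('w12',i)
i,d=env.grab_frame('side');save('s12',i)
cv2.imwrite('pics/s12c.png',cv2.resize(i[100:300,200:440,::-1],None,fx=3,fy=3,interpolation=3))
E
```

```text
[556.28932148 -12.98715     98.90605044] 0.7193143320524177 [-0.08555186 -0.47897744  0.9065107 ]
```

View pics/s12c.png

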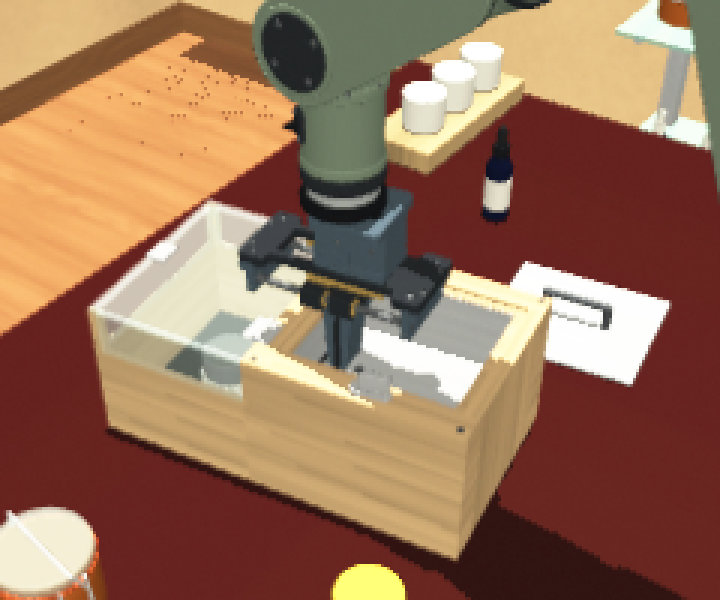

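View pics/w12.png

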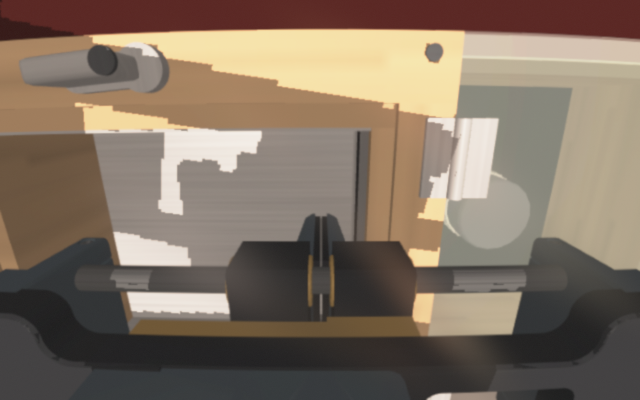

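The tub shows through the clear roof inside the bin, at wrist (490,210) and side crop (225,365). Backing off and rising clear.

Emit:
arm_command(
  slide=[
    [0,-1,0],
    [0,-3,0],
    [0,-4,0],
    [-2,-4,0],
    [-5,-4,0],
    [-9,-4,0],
    [-13,-4,0],
    [-16,-6,0],
    [-18,-9,0],
    [-18,-12,0],
    [-18,-14,0],
    [-18,-14,0],
    [-18,-14,0],
  ],
  turn=[
    [0,0,0],
    [0,0,0],
    [0,0,0],
    [0,0,0],
    [0,0,0],
    [0,0,0],
    [0,0,0],
    [0,0,0],
    [0,0,0],
    [0,0,0],
    [0,0,0],
    [0,0,0],
    [0,0,0],
  ],
  grip=[255,255,255,255,255,255,255,255,255,255,255,255,255],
)

```text
time_s: 23.7
ee_pos: [417.6, -32.3, 279.9]
ee_rot: [-11.6, 89.6, -93.2]
force: [0.9, -0.2, -0.1]
gripper_width: 0.4
```

```bash
python3 - <<'E'
from h import *
T=tool();print(T[:3,3],env.state()['force'],env.state()['time_s'])
i,d=env.grab_frame('wrist');save('w13',i)
i,d=env.grab_frame('top');save('t13',i)
for l in ['tub','honey_jar','dropper_small','dropper_large','cover']:
    print(l,[(np.round(a['point']).tolist(),round(a['p'],2)) for a in env.search_frame('top',l)[:5]])
i,d=env.grab_frame('side');save('s13',i)
for l in ['tub','honey_jar','dropper_small','dropper_large','cover','flap']:
    print(l,[(np.round(a['point']).tolist(),round(a['p'],2)) for a in env.search_frame('side',l)[:5]])
X=cloud('side',d);m=(i.astype(int).min(2)>170)&(X[...,2]<15)&(np.hypot(X[...,0]-450,X[...,1]+300)<120);h=X[m]
A=np.c_[h[:,:2]-[450,-300],np.ones(len(h))];print('cover plane',len(h),np.linalg.lstsq(A,h[:,2],rcond=None)[0])
cv2.imwrite('pics/s13c.png',cv2.resize(i[140:290,210:400,::-1],None,fx=4,fy=4,interpolation=3))
E
```

```text
[417.57463367 -32.32258247 279.92027793] [ 0.85475326 -0.19088075 -0.11073544] 23.7
tub [([388.0, 366.0, 37.0], 0.81), ([353.0, 268.0, 37.0], 0.7), ([404.0, 164.0, 42.0], 0.7)]
honey_jar [([622.0, 304.0, 80.0], 0.67)]
dropper_small [([458.0, 458.0, 57.0], 0.6)]
dropper_large [([624.0, -430.0, 73.0], 0.74)]
cover [([448.0, -294.0, 6.0], 0.83)]
tub [([396.0, 171.0, 48.0], 0.92), ([345.0, 276.0, 40.0], 0.84), ([382.0, 377.0, 38.0], 0.76), ([455.0, 472.0, 54.0], 0.61)]
honey_jar [([607.0, 320.0, 83.0], 0.74)]
dropper_small [([454.0, 471.0, 54.0], 0.64)]
dropper_large []
cover [([422.0, -305.0, 6.0], 0.85)]
flap [([580.0, -26.0, 112.0], 0.61)]
cover plane 1045 [-4.15412244e-04  7.57481820e-03  5.74145964e+00]
```

View pics/s13c.png

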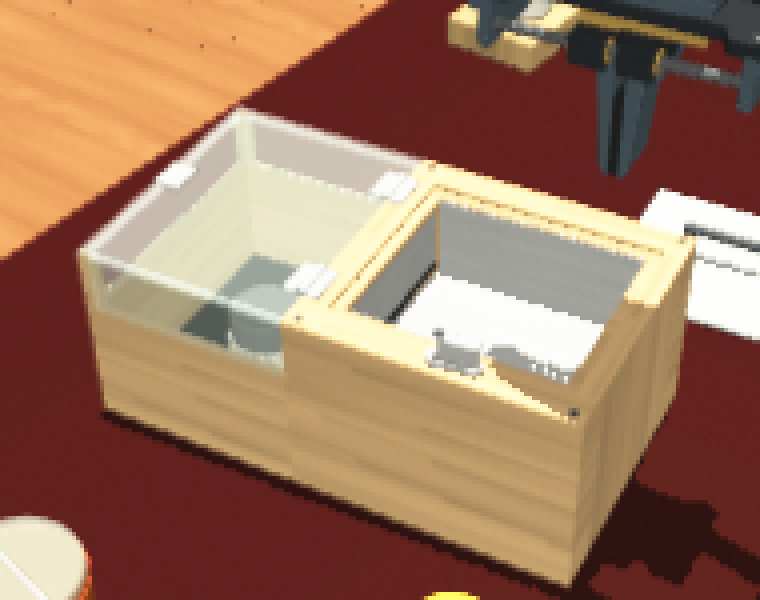

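View pics/w13.png

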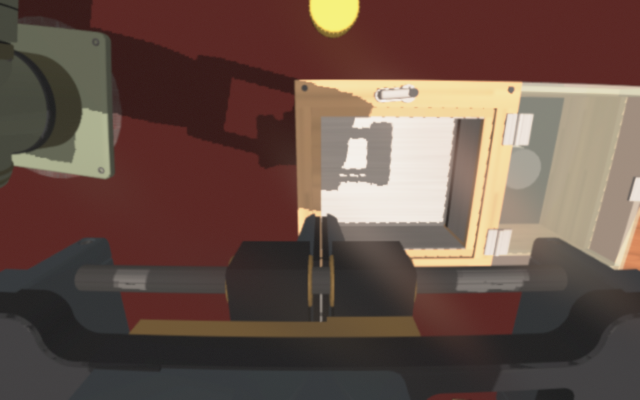

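View pics/t13.png

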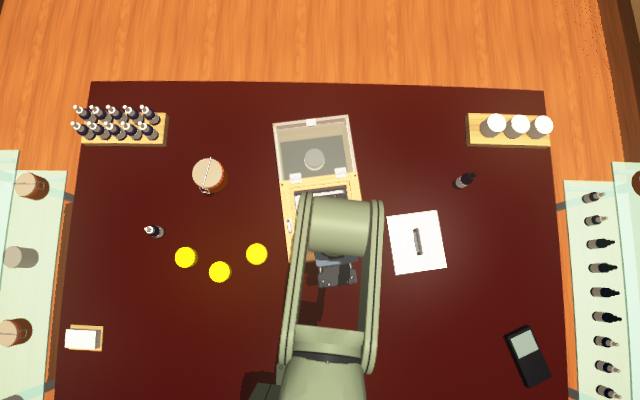

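```bash
python3 - <<'E'
from h import *
T=tool();i,d=env.grab_frame('wrist')
print('tub local',)
p=onz('top',315,159,52)[:2]-UO;M=np.array([[np.cos(UY),-np.sin(UY)],[np.sin(UY),np.cos(UY)]]);print(p@M)
for n,(i,d,T) in {'wrist':(i,d,T),'side':(*env.grab_frame('side'),None)}.items():
    X=cloud(n,d,T);L=(X[...,:2]-UO)@M;z=X[...,2]
    for z0 in range(82,140,8):
        m=(z>z0)&(z<z0+8)&(L[...,0]>60)&(L[...,0]<140)&(abs(L[...,1])<62)
        if m.sum(): print(n,z0,m.sum(),np.percentile(L[m][:,0],[10,50,90]).round(1))
E
```

```text
tub local
[186.93364324  -2.39864234]
wrist 82 472 [65.6 83.7 84.9]
wrist 90 316 [84.3 85.1 85.6]
wrist 98 324 [84.3 85.1 85.6]
wrist 106 343 [84.3 85.1 85.8]
wrist 114 364 [84.3 85.  85.8]
wrist 122 372 [84.3 84.9 85.5]
wrist 130 280 [84.3 84.8 85.4]
wrist 138 336 [81.4 82.  86.4]
side 82 41 [62.8 82.6 84.4]
side 90 24 [83.1 84.1 85.1]
side 98 34 [83.1 84.1 85. ]
side 106 35 [83.4 84.  85.4]
side 114 34 [83.3 84.1 85.4]
side 122 45 [83.4 84.3 85.4]
side 130 31 [83.  83.9 84.9]
side 138 50 [80.8 82.  87.5]
```

The flap measures vertical: x is 84.8–85.1 over its whole height. The tub is at unit (187, −2), in the bin. Everything checks, so I'm handing in.

```bash
python3 - <<'E'
from h import *
print(env.job_done(), env.state()['time_s'])
E
```

```text
the job is handed in; nothing more can be done
the job is handed in; nothing more can be done
```

I turned the swing tab aside to about −1.5 rad, lifted out the cover plate and laid it on the counter at about (450, −300), handle up. I then put the white-lidded grey tub in the trough and pushed it through the flap into the bin. I handed in at about 24 s of the 72 s allowed; no verdict was reported.

My last checks before handing in:
- **Tub:** it lies in the bin at about unit (187, −2). I located it in the top picture with an assumed height, and the side and wrist pictures show it there too.
- **Flap:** it is upright within 1 mm over its height in both the wrist and side depth readings, so it is shut.
- **Cover:** it is flat and released, with a slope under 0.01 and its top at about z 6, against 4 expected. That is within the camera calibration error. It touched down with a reading of about 16 N before I let go.
- **Tab:** it is still turned aside in the pictures; I did not measure its angle again after turning it.
- **Bystanders:** the honey jar and small dropper are where they were, within a few mm. In the final checks the large dropper was found only in the top view, also in place; the side search missed it.
- **Arm:** it stands clear, about 280 mm up, touching nothing.

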